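# Refit the reaming cone of a citrus press and hold it down on its switch

## Robot

A 6-joint arm with a two-finger parallel gripper is mounted at the origin on the work surface. World frame = base frame: x ahead of the robot, y to its left, z up, the work surface at z = 0. Lengths are in mm, angles in rad, forces in N, time in s.
With the tool pointing down it reaches from about 350 to 875 mm from the base axis. Payload 4.2 kg.
Tool frame: the origin (TCP) lies between the finger pads; the fingertips stand 22 mm ahead of it and the grasp point (between the pads) lies 3 mm ahead of it; y points along the fingers, x is the direction in which the jaws open and shut, and the axes are right-handed (so a half turn about y gives the same grasp; the last joint's range is limited). The gripper opens to 85 mm and grips with 20 to 120 N. Pads are 22 mm wide; open, the fingers measure 114 mm over their backs; the gripper's body (76 mm by 85 mm) begins 54 mm behind the grasp point. The pads swing forward as they close: fully open they stand 13 mm farther back than shut.
Start: joints at [0.259, 0.385, 0.008, 0, -1.194, -0.259], TCP at [624.979, 0.025, 253.312] pointing down, gripper open.
Joint ranges: [-3.14, 3.14], [-1.21, 2.06], [-1.07, 1.41], [-3.16, 2.05], [-2.99, -0.16], [-3.1, 3.1]. Speed limits (rad/s): [2.79, 2.79, 3.14, 3.14, 3.14, 3.14].

## Interface

Orientations are given as a 3x3 rotation matrix whose columns are the frame's x, y, z axes.
In Python, from rig import * gives the robot as it stands.
- The arm moves only by the tool jog_arm, never from a script. Its arguments are lists of equal length, an entry for each row: "offset": the shift along the tool's x, y, z in mm, a list of three; "yaw": the turn about the tool's y in degrees; "jaw": the closure in counts, from 0 (fully open) to 255 (shut). In form: {"offset": [[x, y, z], ...], "yaw": [yaw, ...], "jaw": [jaw, ...]}. A call has 1 to 20 rows; each row shifts and turns the pose as measured when the row begins, along the tool's axes as they then stand; what a row does not reach is not made up. A row lasts 1/12 s, in which the tool goes at most 41.7 mm and 7.16 degrees, less where a joint would pass 70% of its speed; a pose out of reach is approached as far as the arm can. A call is refused whole if a number of a shift passes 41.7 or a number of a turn 7.16, either way. A call with a gripper value outside its range is refused whole. The fingers move at their own pace and stop on an object; the grip force is fixed at half the most. Time passes only in rows, so rows that do not move let the fingers close. It gives the time, the measured TCP pose, the force and the opening at its end, in the units of the state.
- observe(): the state, without advancing time (a new reading comes with each control period).
- read_camera(name): name is "scene" or "side" or "wrist"; returns a dict with "frame" (384x512x3 uint8, red, green, blue), "range_z" (384x512 float32, mm along the optical axis (not along the pixel's ray), 0 where there is no reading), "vfov" (degrees; the focal length in pixels is half the picture's height over the tangent of half this angle, whatever the lens; pixels are square), "cx", "cy" (the principal point, pixels), "rvec" (rotation vector, rad) and "tvec" (3), from world to camera coordinates, as OpenCV has them. Camera axes: x right, y down, z forward; pixel columns grow to the right and rows downward; lengths in mm; the calibration is good to about 2 mm. A picture is of the moment at which its call begins.
- finish_job(): hands the job in, once; it reports no verdict.
Trained networks look in a picture, given as the dict that the camera call returned (one of the last four; its "shot" number tells which), for a name from the list of things; names that differ only in an ending like _2 or _b are one class to them, and where a whole thing is asked for, a point or a joint stands for the part that bears it (a point fixed in the world has none). Each returns a list of dicts, best first, with "conf" (0 to 1); they miss things now and then, are a little off and sometimes report something else, mostly with a low value. They report only what shows in the picture. A call takes as long as a camera call. They do not tell look-alikes from the thing itself.
- look_for(picture, target): "xy" ([column, row] in pixels, amid what is visible of it).
- regions_of(picture, target): "pixels" (384x512 bool, what is visible of it) and "xy" ([column, row] in pixels, amid what is visible of it).
The state is a dict: "time_s": time; "joint_positions": joint angles; "qvel": joint speeds; "effort": joint torques, N m; "eef_pos": TCP position; "orientation": TCP orientation; "force": force on the tool from outside, world axes, zero at the start; "moment": the same for the moment, N m; "grip_width": finger opening in mm.
Only numpy, scipy, OpenCV 4.12 (cv2) and the standard library are available. Lean on these libraries where they do the work, as an engineer would, in place of code of your own. Each camera call takes 0.05 s, during which the arm holds its last target.

## Task

The bar's citrus press has been repaired and is unplugged for a check of its run switch: pick up the white reaming cone, set it on the drive spindle in the press's bowl, turn it until its slots mesh with the four splines and slide it fully home. Then press the cone all the way down against the spindle's spring and finish while still holding it down like that with the fingers, so that I can measure the switch; do not let go. Leave the glass, the jar and the screwdriver where they are.

Things in the scene. Friction and masses are not known exactly. Their poses are not given: they have to be found in the camera images.
- cone_mid (a point): White plastic reaming cone, loose, 0.11 kg, standing upright on the surface at the start. 58 mm tall: foot flange 60 mm across, 4 mm thick; straight shallow-ribbed side 53 mm across from 4 to 32 mm above the underside (grasp there, from above); then it rounds in to the tip. This point: on its axis, half-way up, 29 mm above the underside. z is up. Four long ribs run to the tip along its +x, -x, +y, -y.
- cone_socket (a point): Centre of the cone's underside, mouth of its socket (same axes as cone_mid). The socket is 32 mm deep: a round bore about 12 mm across with four straight slots, 6 mm wide, 23 mm across opposite slot ends, along the cone's +x, -x, +y and -y, under the long ribs; so it fits alike every quarter turn.
- spindle_seat (a point): Steel drive spindle, upright in the middle of the press's bowl. This point: on its axis, on top of its shoulder (28 mm across), where the cone's underside rests when fully home; 185 mm above the surface when not pressed; z is up. Home, cone_mid is 29 mm above it. The bowl's floor lies 25 mm below this point, its rim 16 mm above it.
- spline_top (a point): On the spindle's axis, 14 mm above the seat, level with the top of its four splines: 4 mm wide, 20 mm across opposite tips, along the spindle's +x, -x, +y, -y. A round core 10 mm across goes on 14 mm higher, its last 5 mm tapered. Unmeshed, the cone stops with its underside here; it drops 14 mm when slots and splines agree within about 6 degrees. The spindle may stand at any angle; hand force does not turn it.
- spindle (a joint): How far the spindle is pressed straight down, in m: 0 up, 0.007 bottomed. A spring pushes it back: about 6 N on the cone to start it, about 12 N just before the bottom, then a hard stop. The run switch works in the last part of the travel.
- press: The citrus press, fixed: round grey metal housing 156 mm across at the foot, steel bowl on top, rim 201 mm above the surface, inside about 160 mm across at the floor and 184 at the rim. Origin at the centre of its underside, below the spindle; its +x is the side of the spout, whose lip reaches 130 mm from the axis.
- tumbler: Drinking glass, loose, 66 mm across and 88 mm tall, standing under the spout; origin at the centre of its underside. Leave it alone.
- screwdriver: Screwdriver with a grey handle, 170 mm long, 26 mm thick, lying on the surface; origin below its middle, its x along it. Leave it alone.
- jar: Closed glass jar with a steel lid, 64 mm across and 75 mm tall; origin at the centre of its underside. Leave it alone.
There are look-alikes about, which are no part of the job. Leave any blue or turquoise look-alike of the part that bears cone_mid alone. Leave any orange or purple look-alike of the press alone.

How it is judged:
By the outcome, as a careful person would: the job done as asked, in the order asked, and still so for the second after the job is handed in, while the arm keeps its last pose, push and grip.
It also fails if it takes over 58 s, if anything falls off the work surface, if the arm or the gripper's body presses on something with over 40 N, if the wrist force passes 120 N, or if a joint passes its speed limit or range.

## Working session

There is one attempt and no reset: what is moved stays moved. The work goes in short steps, Python scripts to look and compute and a tool call to move; the robot and the scene stay as the last step left them, time stands still between calls to the robot, and variables do not carry over. Pictures are saved under pics/ and viewed, and the job is handed in when it is done.

Besides the shell and the picture viewer there is one more tool, called after "Call:" by a JSON object that holds its "api" and its "payload". jog_arm: Moves the arm, as the interface text tells. Its arguments: {"type":"object","properties":{"offset":{"type":"array"},"yaw":{"type":"array"},"jaw":{"type":"array"}},"required":["offset","yaw","jaw"]}

```bash
mkdir -p pics; cat > h.py <<'E'
from rig import *
import numpy as np, cv2
def cam(p):
    R=cv2.Rodrigues(np.array(p["rvec"],float))[0]; t=np.array(p["tvec"],float).reshape(3)
    f=p["frame"].shape[0]/2/np.tan(np.radians(p["vfov"])/2); return R,t,f
def world(p):
    R,t,f=cam(p); z=p["range_z"].astype(float); v,u=np.mgrid[:z.shape[0],:z.shape[1]]
    c=np.stack([(u-p["cx"])/f*z,(v-p["cy"])/f*z,z],-1); w=(c-t)@R; w[z<=0]=np.nan; return w
def proj(p,X):
    R,t,f=cam(p); c=R@np.array(X,float)+t; return [p["cx"]+f*c[0]/c[2],p["cy"]+f*c[1]/c[2]]
def save(p,n,crop=None,s=1):
    im=p["frame"][:,:,::-1]
    if crop: im=im[crop[1]:crop[3],crop[0]:crop[2]]
    im=cv2.resize(np.ascontiguousarray(im),None,fx=s,fy=s,interpolation=cv2.INTER_CUBIC); cv2.imwrite("pics/"+n+".png",im)
E
python3 - <<'E'
from h import *
print(observe())
for n in ["scene","side","wrist"]:
    p=read_camera(n); save(p,n+"0",s=1.5); print(n,p["vfov"],p["cx"],p["cy"],p["rvec"],p["tvec"])
    w=world(p)
    for t in ["cone_mid","spindle_seat","press","tumbler","screwdriver","jar"]:
        for r in regions_of(p,t)[:3]:
            m=r["pixels"]; q=w[m]; q=q[~np.isnan(q[:,0])]
            print(t,round(r["conf"],2),np.round(r["xy"]),m.sum(), np.round(np.percentile(q,[3,50,97],axis=0)).tolist() if len(q) else None)
E
```

```text
{'time_s': 0.0, 'joint_positions': array([ 2.58615875e-01,  3.85541648e-01,  6.64439729e-03, -4.78925431e-04,
       -1.19402162e+00, -2.58596106e-01]), 'qvel': array([-0.00064556,  0.0007582 , -0.00122522,  0.00208749, -0.00130485,
        0.00047588]), 'effort': array([-9.55001960e-04, -3.92286408e+01,  1.88399577e+01,  4.18616563e+00,
       -4.72148502e-03,  8.27910434e-07]), 'eef_pos': array([6.24466407e+02, 2.64003113e-02, 2.52240789e+02]), 'orientation': array([[-9.99997642e-01, -2.16580904e-03, -1.56788948e-04],
       [ 1.57032520e-04, -1.12292421e-04, -9.99999981e-01],
       [ 2.16579139e-03, -9.99997648e-01,  1.12632258e-04]]), 'force': array([ 0.20582346, -0.52287975, -0.55960504]), 'moment': array([-0.00641235, -0.07714673,  0.0026408 ]), 'grip_width': 85.4976876143822}
scene 55.93074064680375 257.8473852065536 195.64310696665902 [ 1.09501422  2.31605506 -1.11167164] [ 412.25228558  -56.67340755 1436.29201745]
cone_mid 0.86 [279. 305.] 451 [[646.0, 74.0, 1.0], [672.0, 110.0, 34.0], [687.0, 129.0, 55.0]]
cone_mid 0.84 [323. 291.] 389 [[541.0, 140.0, 2.0], [566.0, 167.0, 
[... 2045 characters left out ...]
94386 -39.27152463 379.86827014]
cone_mid 0.87 [308. 284.] 1962 [[528.0, 136.0, 2.0], [557.0, 149.0, 37.0], [578.0, 176.0, 56.0]]
cone_mid 0.7 [221. 243.] 1955 [[636.0, 78.0, 3.0], [659.0, 92.0, 40.0], [684.0, 119.0, 56.0]]
press 0.95 [354.  20.] 10986 [[513.0, -145.0, 11.0], [564.0, -119.0, 162.0], [622.0, -100.0, 202.0]]
tumbler 0.79 [184.  11.] 1828 [[663.0, -168.0, 3.0], [691.0, -147.0, 42.0], [715.0, -134.0, 89.0]]
tumbler 0.16 [120. 203.] 3994 [[741.0, 8.0, 9.0], [763.0, 31.0, 74.0], [795.0, 61.0, 76.0]]
screwdriver 0.6 [408. 178.] 1971 [[396.0, 5.0, 13.0], [445.0, 14.0, 23.0], [547.0, 30.0, 26.0]]
jar 0.88 [120. 203.] 3948 [[741.0, 9.0, 11.0], [763.0, 31.0, 74.0], [794.0, 62.0, 76.0]]
```

View pics/scene0.png

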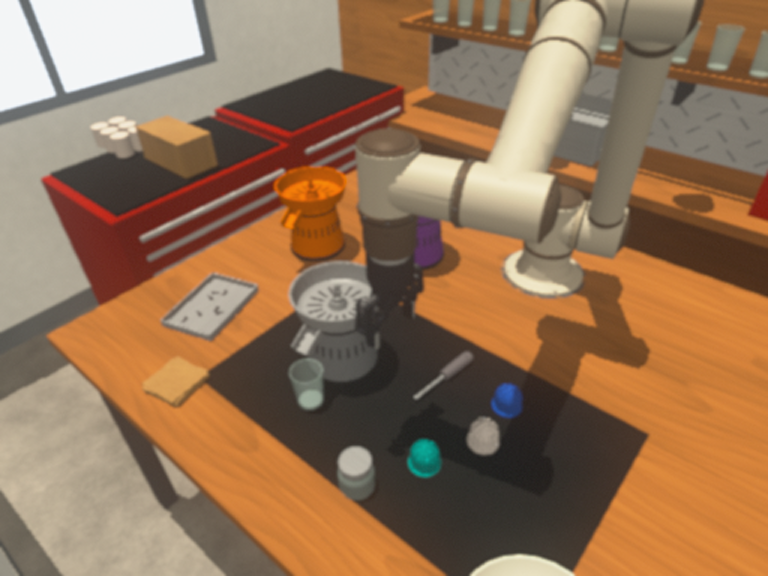

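View pics/side0.png

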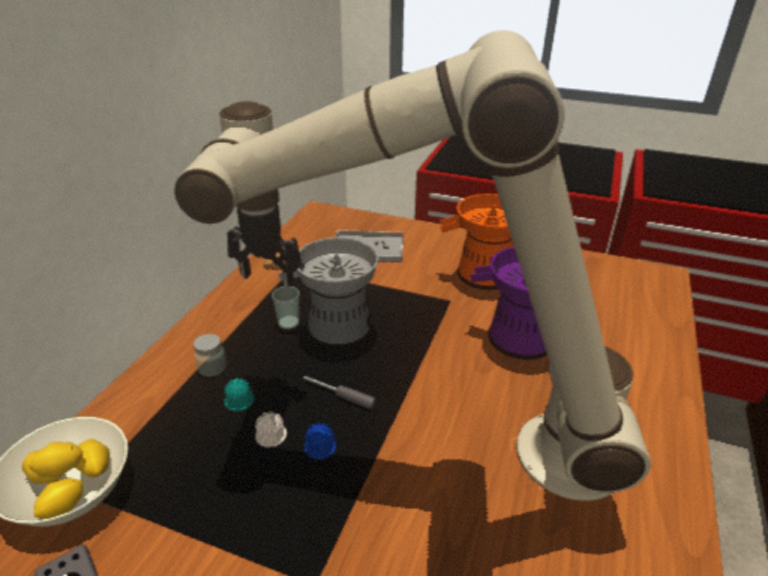

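View pics/wrist0.png

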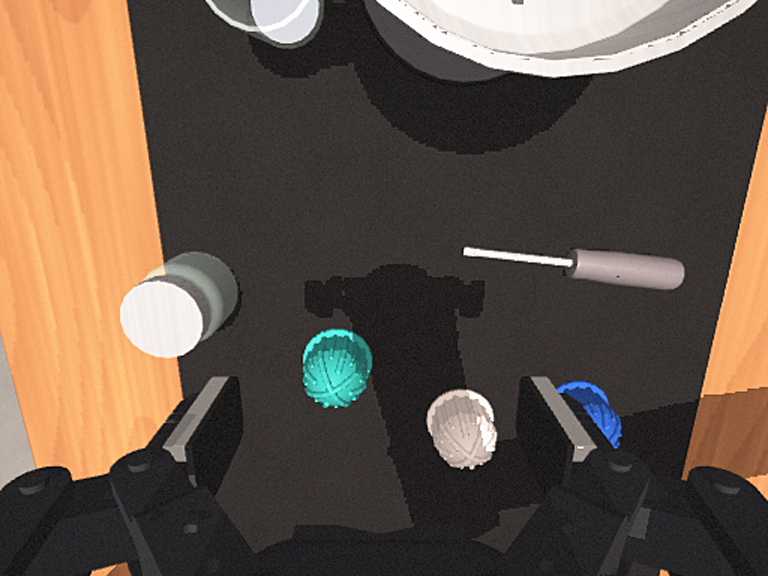

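```bash
cat >> h.py <<'E'
from scipy.optimize import least_squares
def circ(q,r=None):
    q=q[~np.isnan(q[:,0])]; c0=np.median(q[:,:2],axis=0)
    f=(lambda x:np.hypot(*(q[:,:2]-x[:2]).T)-(r if r else x[2]))
    s=least_squares(f,list(c0)+[r or 50],loss="soft_l1",f_scale=1.0); return s.x,np.median(np.abs(s.fun)),len(q)
E
python3 - <<'E'
from h import *
for n in ["scene","side","wrist"]:
    p=read_camera(n); w=world(p); R,t,f=cam(p); print(n,"centre",-R.T@t)
    if n=="wrist": save(p,"w1",(180,200,440,320),3)
    with np.errstate(invalid="ignore"):
        near=np.hypot(w[...,0]-555,w[...,1]-162)<45
        m=near&(w[...,2]>8)&(w[...,2]<30)
        print("cone",circ(w[m],26.5)); 
        q=w[near]; print(np.nanmax(q[:,2]))
        d=np.hypot(w[...,0]-563,w[...,1]+195)
        m=(d<130)&(w[...,2]>197)&(w[...,2]<206)&(d>60)
        try: print("rim",circ(w[m],None))
        except Exception as e: print(e)
        m=(d<25)&(w[...,2]>180)&(w[...,2]<220)
        if m.any(): print("sp",np.nanmedian(w[m],axis=0),m.sum(),np.nanmax(w[m][:,2]))
E
```

```text
scene centre [1134.60394277  433.42302783  872.30553906]
cone (array([550.09007893, 158.91084825,  26.5       ]), np.float64(0.9102612754057624), 91)
598.4585864558871
rim (array([ 564.9646427 , -192.16763441,   91.72802736]), np.float64(1.6360971140407514), 238)
sp [ 566.61276911 -191.35959285  193.11249006] 68 214.56220579499373
side centre [ 86.53814026 800.43574617 878.11152115]
cone (array([526.72354928, 198.79477445,  26.5       ]), np.float64(4.676449966897046), 97)
599.9527274399243
rim (array([ 567.07257461, -187.96238851,   91.55326321]), np.float64(1.663929710583858), 215)
sp [ 565.43012867 -185.10401697  191.38910478] 54 214.06418749377863
wrist centre [624.75361722 -77.10761635 373.99752839]
cone (array([552.06416248, 164.22152758,  26.5       ]), np.float64(0.78286151053398), 377)
58.66702174730427
rim (array([ 565.3295183 , -193.30688891,   93.02594405]), np.float64(1.4573111153076894), 3236)
```

View pics/w1.png

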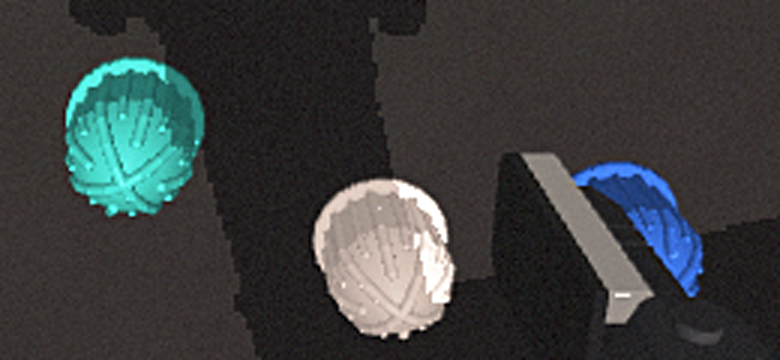

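White cone at wrist pixel ≈(308,290), between the teal (225,245) and blue (395,270) look-alikes; it is the only white one. The grey press at scene ≈(224,215) is the real one (others orange/purple). Next a closer look at the cone's ribs.

Call:
{"api": "jog_arm", "payload": {"offset": [[12, 0, -33], [12, 0, -33], [12, 0, -33], [12, 0, -33], [12, 0, -33], [12, 0, -33], [0, 0, 0]], "yaw": [0, 0, 0, 0, 0, 0, 0], "jaw": [0, 0, 0, 0, 0, 0, 0]}}

```text
time_s: 1.78
eef_pos: [551.9, 203.5, 252.7]
orientation: [[-1.0, 0.001, -0.008], [0.008, 0.0, -1.0], [-0.001, -1.0, -0.0]]
force: [0.9, -0.6, 1.0]
grip_width: 85.4
```

```bash
python3 - <<'E'
from h import *
s=observe(); print(s["time_s"],s["eef_pos"],s["force"])
p=read_camera("wrist"); w=world(p); R,t,f=cam(p); print("c",-R.T@t,"axis",R[2])
print(proj(p,[552,163,0]),proj(p,[552,163,58]))
with np.errstate(invalid="ignore"):
    near=np.hypot(w[...,0]-552,w[...,1]-163)<45
    print("cone",circ(w[near&(w[...,2]>8)&(w[...,2]<30)],26.5)); 
    q=w[near&(w[...,2]>45)&(w[...,2]<65)]; print(np.nanmax(q[:,2]),np.nanmean(q,axis=0),len(q))
save(p,"w2",s=1.5)
u,v=[int(a) for a in proj(p,[552,163,50])]; save(p,"w2c",(u-50,v-50,u+50,v+50),6); print(u,v)
E
```

```text
1.7833 [551.94521716 203.45546387 252.73753031] [ 0.87032747 -0.60589846  1.02568787]
c [550.95189991 126.3219255  373.41966758] axis [ 0.00353227  0.30217346 -0.95324641]
[np.float64(252.36579052006815), np.float64(126.31690745091892)] [np.float64(252.2455308071545), np.float64(132.19413234866144)]
cone (array([552.33235907, 164.4148006 ,  26.5       ]), np.float64(0.44709127571383434), 31)
59.24257355611584 [552.6476556  161.42462282  50.63825848] 971
252 131
```

View pics/w2.png

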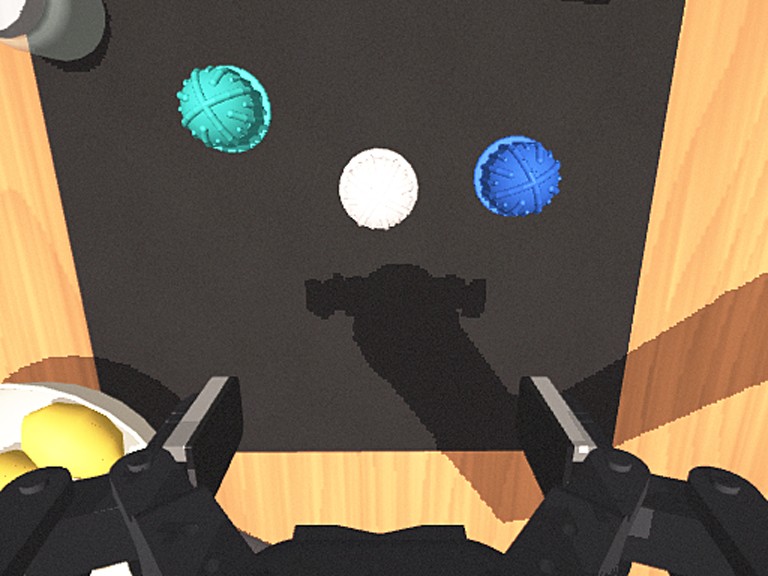

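View pics/w2c.png

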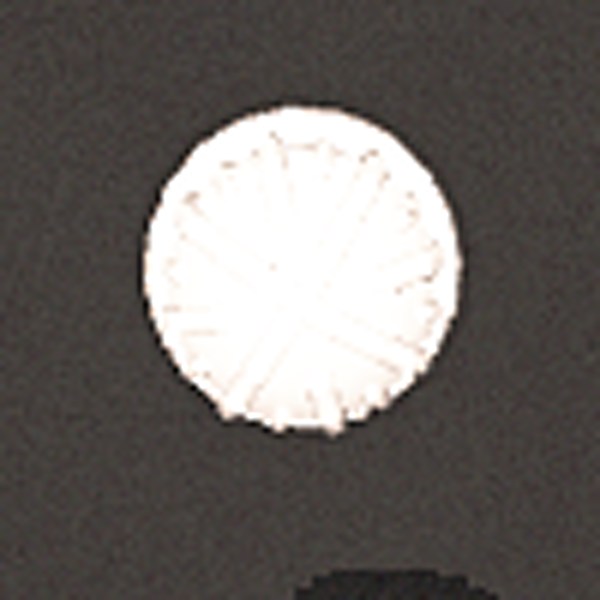

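```bash
cat >> h.py <<'E'
def ortho(p,c,half,zlo,zhi,n,s=8,R=None):
    """resample image to world XY using surface depth; +x right, +y up"""
    w=world(p); g=p["frame"].astype(float)
    w=cv2.resize(np.nan_to_num(w,nan=-999).astype(np.float32),None,fx=4,fy=4,interpolation=cv2.INTER_LINEAR)
    g=cv2.resize(p["frame"],None,fx=4,fy=4,interpolation=cv2.INTER_CUBIC)
    m=(np.abs(w[...,0]-c[0])<half)&(np.abs(w[...,1]-c[1])<half)&(w[...,2]>zlo)&(w[...,2]<zhi)
    N=int(2*half*s); im=np.zeros((N,N,3)); k=np.zeros((N,N,1))
    u=((w[m][:,0]-c[0]+half)*s).astype(int).clip(0,N-1); v=((half-(w[m][:,1]-c[1]))*s).astype(int).clip(0,N-1)
    np.add.at(im,(v,u),g[m]); np.add.at(k,(v,u),1)
    ker=np.ones((5,5)); im=cv2.GaussianBlur(im,(0,0),2); k=cv2.GaussianBlur(k,(0,0),2)[...,None]
    return im/np.maximum(k,1e-6)
E
python3 - <<'E'
from h import *
p=read_camera("wrist")
g=p["frame"]; u,v=252,131
print(g[v-30:v+30,u-30:u+30].reshape(-1,3).max(0))
o=ortho(p,(552.4,163.5),34,2,70,"x")
o=np.clip((o-235)*255/20,0,255).astype(np.uint8)
cv2.imwrite("pics/o1.png",o[:,:,::-1])
c=g[v-30:v+30,u-30:u+30].astype(float).min(-1); c=np.clip((c-225)*255/30,0,255).astype(np.uint8)
cv2.imwrite("pics/o2.png",cv2.resize(c,None,fx=9,fy=9,interpolation=cv2.INTER_CUBIC))
E
```

```text
[255 255 255]
```

View pics/o1.png

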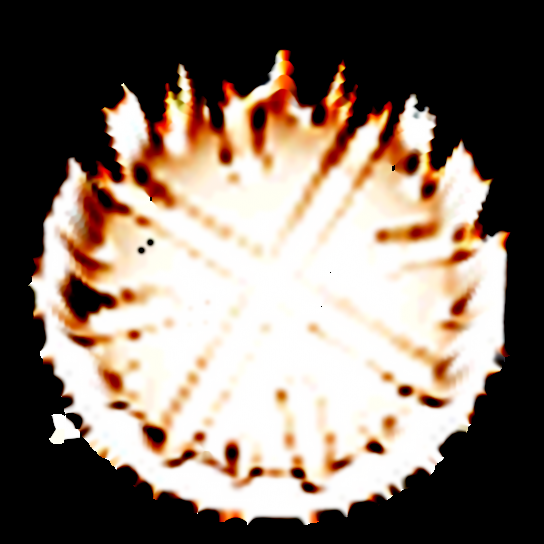

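View pics/o2.png

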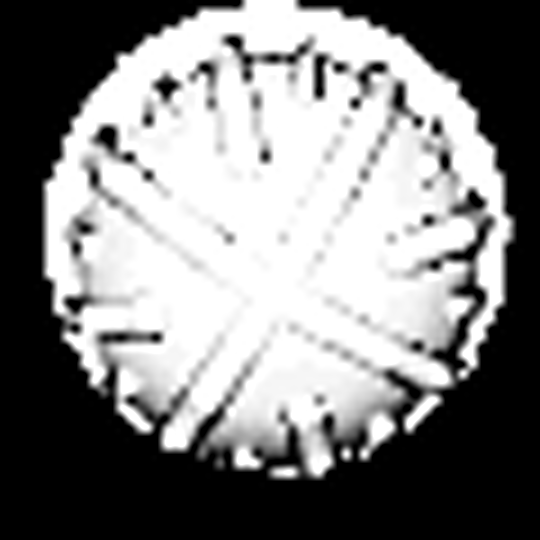

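```bash
python3 - <<'E'
from h import *
from scipy.ndimage import map_coordinates
p=read_camera("wrist")
o=ortho(p,(552.4,163.5),34,2,70,"x").min(-1); D=np.clip(255-o,0,12)
r=np.arange(5,21,.3); best=[]
for th in np.arange(0,90,1.):
  for d in np.arange(1.4,3.4,.3):
    for cx in np.arange(-2.5,2.6,.5):
      for cy in np.arange(-2.5,2.6,.5):
        s=0
        a=np.radians(th+90*np.arange(4))[:,None,None]; sg=np.array([-1,1])[None,:,None]*d
        x=cx+r*np.cos(a)-sg*np.sin(a); y=cy+r*np.sin(a)+sg*np.cos(a)
        s=map_coordinates(D,[(34-y)*8,(x+34)*8],order=1).mean()
        best.append((s,th,d,cx,cy))
best.sort(reverse=True)
for b in best[:8]: print(np.round(b,2))
b2=[b for b in best if abs((b[1]-best[0][1]+45)%90-45)>10][0]; print("rival",np.round(b2,2))
E
```

```text
[ 6.25 58.    2.3   0.5  -1.5 ]
[ 6.24 58.    2.3   0.   -1.5 ]
[ 6.15 57.    2.3   0.5  -1.5 ]
[ 6.13 58.    2.3   0.   -1.  ]
[ 6.12 58.    2.    0.   -1.5 ]
[ 6.03 58.    2.3   0.5  -1.  ]
[ 6.03 57.    2.3   0.   -1.5 ]
[ 6.01 57.    2.    0.   -1.5 ]
rival [ 4.57 47.    2.6   0.    2.5 ]
```

Call:
{"api": "jog_arm", "payload": {"offset": [[-0.6, 0, 20.5], [-0.5, 0, 20.5], [0, 30, 0], [0, 30, 0], [0, 30, 0], [0, 30, 0], [0, 30, 0], [0, 0, 0]], "yaw": [0, 0, 6.6, 6.6, 6.6, 6.6, 6.6, 0], "jaw": [0, 0, 0, 0, 0, 0, 0, 0]}}

```text
time_s: 2.6
eef_pos: [560.7, 146.1, 101.9]
orientation: [[-0.808, 0.012, -0.59], [0.59, 0.002, -0.808], [-0.008, -1.0, -0.009]]
force: [0.0, -0.0, -1.5]
grip_width: 85.3
```

```bash
python3 - <<'E'
from h import *
s=observe(); print(s["time_s"],s["eef_pos"],s["force"],s["orientation"],s["grip_width"])
p=read_camera("wrist"); save(p,"w3",s=1.5); print(proj(p,[552.5,162.5,0]),proj(p,[552.5,162.5,58]))
d=s["eef_pos"]-np.array([552.5,162.5,28.5]); print("need tool",s["orientation"].T@(-d))
x=s["orientation"][:,0]; print("jaw ang",np.degrees(np.arctan2(x[1],x[0])))
E
```

```text
2.6 [560.74534774 146.05823217 101.92610916] [ 0.0017161  -0.03082268 -1.47914285] [[-0.80766493  0.01159732 -0.58952766]
 [ 0.5895859   0.00212682 -0.80770288]
 [-0.00811337 -0.99993049 -0.00855538]] 85.30124898551178
[np.float64(275.04827944635423), np.float64(211.51661908197494)] [np.float64(281.04422531630433), np.float64(248.12954816189196)]
need tool [16.94904567 73.36034991 -7.79101451]
jaw ang 143.87099537450126
```

View pics/w3.png

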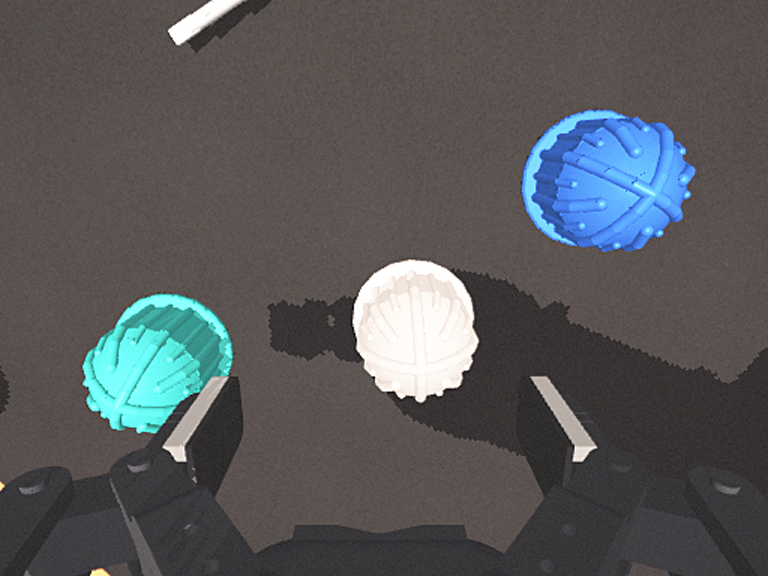

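Call:
{"api": "jog_arm", "payload": {"offset": [[5.6, 10, -2.6], [5.6, 10, -2.6], [5.6, 10, -2.6], [0, 0, 0], [0, 0, 0]], "yaw": [-2, -2, 0, 0, 0], "jaw": [0, 0, 0, 0, 0]}}

```text
time_s: 3.07
eef_pos: [560.4, 161.8, 82.8]
orientation: [[-0.855, 0.03, -0.518], [0.518, 0.008, -0.855], [-0.022, -1.0, -0.022]]
force: [-0.3, 0.1, 0.4]
grip_width: 85.8
```

```bash
python3 - <<'E'
from h import *
s=observe(); print(s["time_s"],s["eef_pos"],s["force"],s["grip_width"])
p=read_camera("wrist"); w=world(p)
with np.errstate(invalid="ignore"):
    near=np.hypot(w[...,0]-552,w[...,1]-163)<38
    print(circ(w[near&(w[...,2]>8)&(w[...,2]<30)],26.5))
    m=near&(w[...,2]>1.5)&(w[...,2]<58); v,u=np.nonzero(m); print(u.min(),u.max(),v.min(),v.max())
O=s["orientation"]; print(np.round(O,3))
print("need tool",O.T@(np.array([552.5,162.5,28.5])-s["eef_pos"]), np.degrees(np.arctan2(O[1,0],O[0,0])))
save(p,"w4",s=1.5); print(proj(p,[552.5,162.5,58]),proj(p,[552.5,162.5,20]))
E
```

```text
3.0667 [560.43251581 161.81877573  82.82892018] [-0.27919987  0.12287676  0.36284636] 85.81481714717012
(array([532.75724566, 120.56402083,  26.5       ]), np.float64(4.249501222828581), 748)
211 323 150 266
[[-0.855  0.03  -0.518]
 [ 0.518  0.008 -0.855]
 [-0.022 -1.    -0.022]]
need tool [ 8.32786165 54.06631757  4.74346559] 148.79687847729357
[np.float64(267.2037664940031), np.float64(244.31448706114656)] [np.float64(265.85747096890265), np.float64(215.2383936251933)]
```

View pics/w4.png

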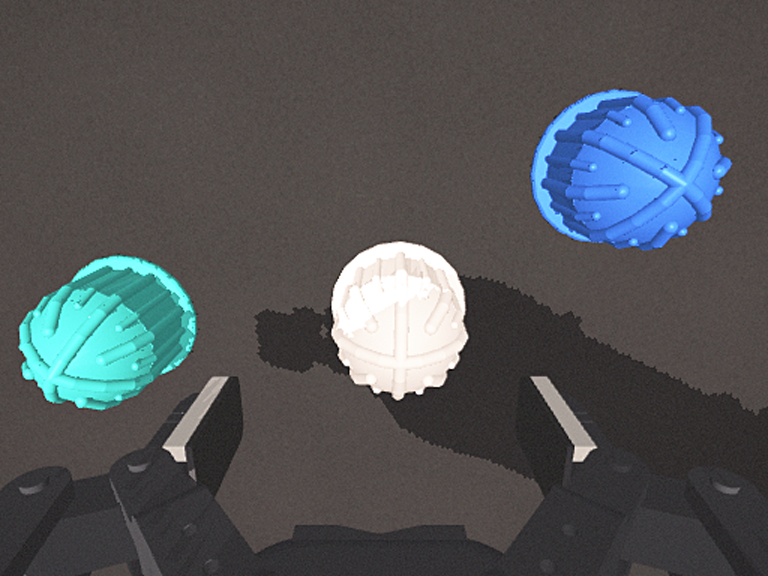

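Call:
{"api": "jog_arm", "payload": {"offset": [[0, -15, 0], [0, -30, 0], [0, -30, 0], [0, -15, 0], [0, 0, 0], [0, 0, 0]], "yaw": [0, 0, 0, 0, 0, 0], "jaw": [0, 0, 0, 0, 0, 0]}}

```text
time_s: 3.62
eef_pos: [559.7, 160.3, 182.5]
orientation: [[-0.855, 0.037, -0.517], [0.518, 0.011, -0.856], [-0.026, -0.999, -0.028]]
force: [-0.6, 0.1, -0.7]
grip_width: 85.4
```

```bash
python3 - <<'E'
from h import *
s=observe(); print(np.round(s["orientation"],4),s["eef_pos"],s["qvel"])
E
```

```text
[[-0.8552  0.0372 -0.5169]
 [ 0.5176  0.0106 -0.8556]
 [-0.0264 -0.9993 -0.0283]] [559.6540371  160.25272032 182.53854953] [-0.00315603 -0.03623223  0.0267618   0.00829343 -0.0135963   0.00333904]
```

Call:
{"api": "jog_arm", "payload": {"offset": [[0, 0, 0], [0, 0, 0], [0, 0, 0], [0, 0, 0], [0, 0, 0], [0, 0, 0]], "yaw": [0, 0, 0, 0, 0, 0], "jaw": [0, 0, 0, 0, 0, 0]}}

```text
time_s: 4.12
eef_pos: [557.9, 159.0, 178.6]
orientation: [[-0.855, 0.031, -0.518], [0.518, 0.008, -0.855], [-0.022, -0.999, -0.022]]
force: [-0.6, 0.4, 0.7]
grip_width: 85.6
```

```bash
python3 - <<'E'
from h import *
s=observe(); print(np.round(s["orientation"],4),s["eef_pos"],s["qvel"],s["effort"])
E
```

```text
[[-0.855   0.0308 -0.5177]
 [ 0.5181  0.0076 -0.8553]
 [-0.0224 -0.9995 -0.0224]] [557.91373656 158.97541569 178.55674137] [-0.00085499  0.01207464 -0.00756665 -0.00054571  0.00207896 -0.00012177] [-1.07111083e-02 -3.60515034e+01  1.68928939e+01  3.74813028e+00
  5.88331441e-02  7.30149850e-06]
```

Call:
{"api": "jog_arm", "payload": {"offset": [[0, -0.6, 0], [0, -0.6, 0], [0, -0.6, 0], [0, -0.6, 0], [0, -0.6, 0], [0, -0.6, 0], [0, -0.6, 0], [0, -0.6, 0], [0, -0.6, 0], [0, -0.6, 0], [0, -0.6, 0], [0, -0.6, 0], [0, -0.6, 0], [0, -0.6, 0], [0, -0.6, 0], [0, -0.6, 0], [0, -0.6, 0], [0, -0.6, 0], [0, -0.6, 0], [0, -0.6, 0]], "yaw": [0, 0, 0, 0, 0, 0, 0, 0, 0, 0, 0, 0, 0, 0, 0, 0, 0, 0, 0, 0], "jaw": [0, 0, 0, 0, 0, 0, 0, 0, 0, 0, 0, 0, 0, 0, 0, 0, 0, 0, 0, 0]}}

```text
time_s: 5.78
eef_pos: [557.2, 158.8, 190.7]
orientation: [[-0.855, 0.029, -0.518], [0.518, 0.006, -0.855], [-0.021, -1.0, -0.021]]
force: [-0.3, -0.5, 0.3]
grip_width: 85.4
```

```bash
cat >> h.py <<'E'
def need(X,pr=True):
    s=observe(); O=s["orientation"]; np.set_printoptions(precision=2,suppress=True)
    print("t",round(s["time_s"],2),"pos",s["eef_pos"],"F",s["force"],"w",round(s["grip_width"],1),"tilt deg",np.degrees(O[:2,1]),"jaw",round(np.degrees(np.arctan2(O[1,0],O[0,0])),2))
    print("need tool",O.T@(np.array(X)-s["eef_pos"])); return s
E
python3 - <<'E'
from h import *
need([552.5,162.5,28.5])
E
```

```text
t 5.78 pos [557.23 158.84 190.66] F [-0.31 -0.53  0.28] w 85.4 tilt deg [1.66 0.37] jaw 148.8
need tool [  9.41 161.98   2.64]
```

Call:
{"api": "jog_arm", "payload": {"offset": [[1, 4, 0.3], [1, 8, 0.3], [1, 8, 0.3], [1, 8, 0.3], [1, 8, 0.3], [1, 8, 0.3], [1, 8, 0.3], [1, 8, 0.3], [1, 8, 0.3], [0, 4, 0], [0, 2, 0], [0, 0, 0], [0, 0, 0]], "yaw": [0, 0, 0, 0, 0, 0, 0, 0, 0, 0, 0, 0, 0], "jaw": [0, 0, 0, 0, 0, 0, 0, 0, 0, 0, 0, 0, 0]}}

```text
time_s: 6.87
eef_pos: [548.3, 161.4, 106.1]
orientation: [[-0.855, 0.025, -0.518], [0.518, 0.004, -0.855], [-0.019, -1.0, -0.016]]
force: [-0.6, 0.2, -0.3]
grip_width: 85.5
```

```bash
python3 - <<'E'
from h import *
need([552.5,162.5,28.5])
E
```

```text
t 6.87 pos [548.31 161.43 106.14] F [-0.55  0.17 -0.34] w 85.5 tilt deg [1.43 0.24] jaw 148.8
need tool [-1.54 77.72 -1.81]
```

Call:
{"api": "jog_arm", "payload": {"offset": [[0, -35, 0], [0, -35, 0], [0, -35, 0], [0, 0, 0], [0, 0, 0], [0, 0, 0], [0, 0, 0], [0, 0, 0]], "yaw": [0, 0, 0, 0, 0, 0, 0, 0], "jaw": [0, 0, 0, 0, 0, 0, 0, 0]}}

```text
time_s: 7.53
eef_pos: [546.6, 160.8, 217.2]
orientation: [[-0.855, 0.028, -0.518], [0.518, 0.005, -0.855], [-0.021, -1.0, -0.019]]
force: [0.2, -0.2, -0.2]
grip_width: 85.4
```

```bash
python3 - <<'E'
from h import *
need([552.5,162.5,28.5])
E
```

```text
t 7.53 pos [546.56 160.83 217.19] F [ 0.2  -0.24 -0.22] w 85.4 tilt deg [1.59 0.28] jaw 148.78
need tool [ -0.21 188.79  -0.99]
```

Call:
{"api": "jog_arm", "payload": {"offset": [[0, 38, 0], [0, 38, 0], [0, 38, 0], [0, 0, 0], [0, 0, 0], [0, 0, 0]], "yaw": [0, 0, 0, 0, 0, 0], "jaw": [0, 0, 0, 0, 0, 0]}}

```text
time_s: 8.03
eef_pos: [550.6, 161.1, 99.0]
orientation: [[-0.855, 0.027, -0.517], [0.518, 0.003, -0.856], [-0.022, -1.0, -0.017]]
force: [-0.2, 0.6, 1.1]
grip_width: 85.5
```

```bash
python3 - <<'E'
from h import *
need([552.5,162.5,28.5])
E
```

```text
t 8.03 pos [550.6  161.08  98.96] F [-0.17  0.6   1.1 ] w 85.5 tilt deg [1.57 0.16] jaw 148.83
need tool [ 0.66 70.49 -1.03]
```

Call:
{"api": "jog_arm", "payload": {"offset": [[0, 0, 0], [0, 0, 0], [0, 0, 0], [0, 0, 0], [0, 0, 0], [0, 0, 0]], "yaw": [-6, -6, -6, -6, 0, 0], "jaw": [0, 0, 0, 0, 0, 0]}}

```text
time_s: 8.53
eef_pos: [556.8, 164.3, 112.1]
orientation: [[-0.993, 0.046, -0.105], [0.106, 0.011, -0.994], [-0.044, -0.999, -0.016]]
force: [-0.3, -1.2, -0.1]
grip_width: 85.2
```

```bash
python3 - <<'E'
from h import *
need([552.5,162.5,28.5])
E
```

```text
t 8.53 pos [556.8  164.31 112.08] F [-0.34 -1.24 -0.12] w 85.2 tilt deg [2.63 0.66] jaw 173.93
need tool [ 7.79 83.27  3.61]
```

Call:
{"api": "jog_arm", "payload": {"offset": [[0, 0, 0], [0, 0, 0], [0, 0, 0], [0, 0, 0]], "yaw": [0, 0, 0, 0], "jaw": [0, 0, 0, 0]}}

```text
time_s: 8.87
eef_pos: [558.4, 165.2, 116.0]
orientation: [[-0.993, 0.052, -0.11], [0.111, 0.015, -0.994], [-0.05, -0.999, -0.02]]
force: [-0.0, 0.2, -0.0]
grip_width: 85.1
```

```bash
python3 - <<'E'
from h import *
s=need([552.5,162.5,28.5]); print(s["joint_positions"])
E
```

```text
t 8.87 pos [558.36 165.21 116.03] F [-0.03  0.24 -0.03] w 85.1 tilt deg [2.97 0.84] jaw 173.61
need tool [ 9.88 87.06  5.12]
[ 0.57  0.42 -0.32  0.02 -0.77 -0.7 ]
```

Call:
{"api": "jog_arm", "payload": {"offset": [[0, -40, 0], [0, -40, 0], [0, -40, 0], [0, 0, 0], [0, 0, 0], [0, 0, 0], [0, 0, 0], [0, 0, 0], [0, 0, 0], [0, 0, 0], [0, 0, 0], [0, 0, 0]], "yaw": [0, 0, 0, 0, 0, 0, 0, 0, 0, 0, 0, 0], "jaw": [0, 0, 0, 0, 0, 0, 0, 0, 0, 0, 0, 0]}}

```text
time_s: 9.87
eef_pos: [549.5, 161.6, 233.2]
orientation: [[-0.993, 0.037, -0.116], [0.116, 0.006, -0.993], [-0.037, -0.999, -0.01]]
force: [0.8, -0.7, 0.5]
grip_width: 85.4
```

```bash
python3 - <<'E'
from h import *
s=need([552.5,162.5,28.5]); print(s["joint_positions"])
E
```

```text
t 9.87 pos [549.48 161.64 233.22] F [ 0.8  -0.66  0.47] w 85.4 tilt deg [2.15 0.34] jaw 173.34
need tool [  4.58 204.69   0.89]
[ 0.58  0.29 -0.19  0.02 -1.06 -0.7 ]
```

Call:
{"api": "jog_arm", "payload": {"offset": [[0, -40, 0], [0, -40, 0], [0, -40, 0], [0, 0, 0], [0, 0, 0], [0, 0, 0], [0, 0, 0], [0, 0, 0], [0, 0, 0], [0, 0, 0]], "yaw": [0, 0, 0, 0, 0, 0, 0, 0, 0, 0], "jaw": [0, 0, 0, 0, 0, 0, 0, 0, 0, 0]}}

```text
time_s: 10.7
eef_pos: [543.1, 159.7, 350.2]
orientation: [[-0.993, 0.023, -0.117], [0.117, -0.002, -0.993], [-0.023, -1.0, -0.001]]
force: [-0.1, -1.3, -0.4]
grip_width: 85.6
```

```bash
python3 - <<'E'
from h import *
s=need([552.5,162.5,28.5]); print(s["joint_positions"])
E
```

```text
t 10.7 pos [543.13 159.72 350.15] F [-0.13 -1.25 -0.36] w 85.6 tilt deg [ 1.34 -0.13] jaw 173.3
need tool [ -1.43 321.78  -3.68]
[ 0.58  0.22  0.01  0.02 -1.34 -0.7 ]
```

Call:
{"api": "jog_arm", "payload": {"offset": [[0, -40, 0], [0, -40, 0], [0, -40, 0], [0, -20, 0], [0, 0, 0], [0, 0, 0], [0, 0, 0], [0, 0, 0], [0, 0, 0], [0, 0, 0], [0, 6, 0], [0, 10, 0], [0, 12, 0], [0, 12, 0], [0, 12, 0], [0, 12, 0], [0, 12, 0], [0, 12, 0], [0, 12, 0], [0, 12, 0]], "yaw": [0, 0, 0, 0, 0, 0, 0, 0, 0, 0, 0, 0, 0, 0, 0, 0, 0, 0, 0, 0], "jaw": [0, 0, 0, 0, 0, 0, 0, 0, 0, 0, 0, 0, 0, 0, 0, 0, 0, 0, 0, 0]}}

```text
time_s: 12.37
eef_pos: [534.2, 155.8, 354.9]
orientation: [[-0.993, -0.015, -0.117], [0.118, -0.021, -0.993], [0.012, -1.0, 0.023]]
force: [-0.2, -0.5, -0.5]
grip_width: 85.5
```

```bash
python3 - <<'E'
from h import *
s=need([552.5,162.5,28.5]); print(s["joint_positions"])
E
```

```text
t 12.37 pos [534.19 155.84 354.92] F [-0.24 -0.53 -0.46] w 85.5 tilt deg [-0.84 -1.2 ] jaw 173.24
need tool [-21.36 325.9  -16.11]
[ 0.58  0.22  0.03  0.01 -1.4  -0.7 ]
```

Call:
{"api": "jog_arm", "payload": {"offset": [[0, 38, 0], [0, 38, 0], [0, 38, 0], [0, 0, 0], [0, 0, 0], [0, 0, 0], [0, 0, 0], [0, 0, 0], [0, 0, 0], [0, 0, 0], [0, 0, 0]], "yaw": [0, 0, 0, 0, 0, 0, 0, 0, 0, 0, 0], "jaw": [0, 0, 0, 0, 0, 0, 0, 0, 0, 0, 0]}}

```text
time_s: 13.28
eef_pos: [533.7, 153.3, 241.4]
orientation: [[-0.993, -0.006, -0.117], [0.117, -0.018, -0.993], [0.004, -1.0, 0.019]]
force: [-0.0, -0.3, 0.1]
grip_width: 85.1
```

```bash
python3 - <<'E'
from h import *
s=need([552.5,162.5,28.5]); print(s["joint_positions"])
E
```

```text
t 13.28 pos [533.73 153.34 241.35] F [-0.04 -0.34  0.07] w 85.1 tilt deg [-0.36 -1.03] jaw 173.28
need tool [-18.44 212.53 -15.26]
[ 0.58  0.28 -0.18  0.01 -1.12 -0.7 ]
```

Call:
{"api": "jog_arm", "payload": {"offset": [[-1, 6, -1], [-1.2, 10, -1], [-1.2, 11, -1], [-1.2, 11, -1], [-1.2, 11, -1], [-1.2, 11, -1], [-1.2, 11, -1], [-1.2, 11, -1], [-1.2, 11, -1], [-1.2, 11, -1], [-1.2, 11, -1], [-1.2, 11, -1], [-1.2, 9, -1], [-1.2, 6, -1], [-1, 4, -0.5], [0, 2, 0], [0, 0, 0], [0, 0, 0]], "yaw": [0, 0, 0, 0, 0, 0, 0, 0, 0, 0, 0, 0, 0, 0, 0, 0, 0, 0], "jaw": [0, 0, 0, 0, 0, 0, 0, 0, 0, 0, 0, 0, 0, 0, 0, 0, 0, 0]}}

```text
time_s: 14.78
eef_pos: [551.3, 162.8, 76.5]
orientation: [[-0.993, -0.012, -0.118], [0.118, -0.021, -0.993], [0.01, -1.0, 0.022]]
force: [-0.2, -0.3, 0.4]
grip_width: 85.4
```

```bash
python3 - <<'E'
from h import *
s=need([552.5,162.5,28.5])
p=read_camera("wrist"); save(p,"w5",s=1.5); print(proj(p,[552.5,162.5,58]))
E
```

```text
t 14.78 pos [551.34 162.81  76.52] F [-0.22 -0.29  0.37] w 85.4 tilt deg [-0.71 -1.2 ] jaw 173.23
need tool [-1.67 48.   -0.9 ]
[np.float64(249.28840770017402), np.float64(257.6261209566247)]
```

View pics/w5.png

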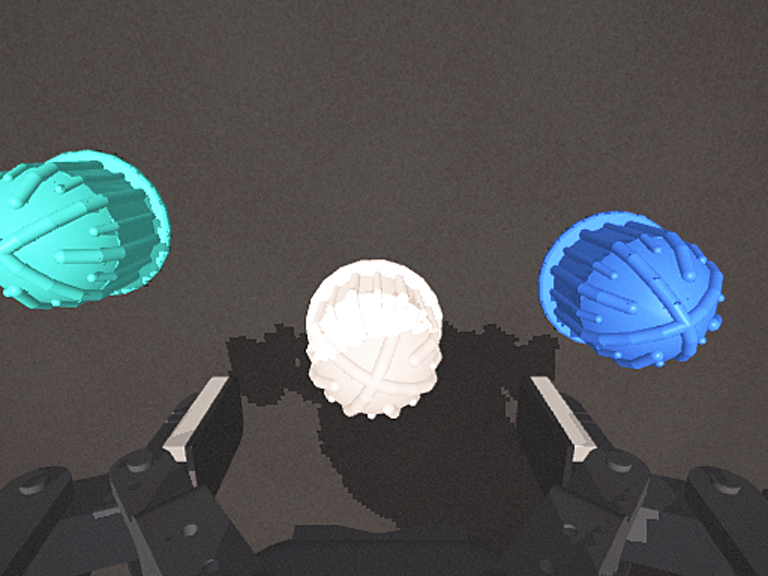

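Call:
{"api": "jog_arm", "payload": {"offset": [[-0.3, 4, -0.1], [-0.3, 6, -0.1], [-0.2, 7, -0.1], [-0.2, 7, -0.1], [-0.2, 6, -0.1], [-0.2, 5, -0.1], [-0.1, 3, -0.1], [0, 2, 0], [0, 1, 0], [0, 0, 0], [0, 0, 0], [0, 0, 0]], "yaw": [0, 0, 0, 0, 0, 0, 0, 0, 0, 0, 0, 0], "jaw": [0, 0, 0, 0, 0, 0, 0, 0, 0, 0, 0, 0]}}

```text
time_s: 15.83
eef_pos: [553.3, 162.9, 32.5]
orientation: [[-0.993, -0.01, -0.117], [0.118, -0.019, -0.993], [0.007, -1.0, 0.02]]
force: [-0.2, -0.6, -0.0]
grip_width: 85.1
```

```bash
python3 - <<'E'
from h import *
s=need([552.5,162.5,28.5])
p=read_camera("wrist"); save(p,"w6",s=1.5); print(proj(p,[552.5,162.5,58]))
p=read_camera("side"); u,v=[int(a) for a in proj(p,[552,162,30])]; save(p,"s6",(u-60,v-60,u+60,v+60),5)
E
```

```text
t 15.83 pos [553.27 162.87  32.51] F [-0.2  -0.64 -0.  ] w 85.1 tilt deg [-0.56 -1.11] jaw 173.25
need tool [0.69 4.03 0.38]
[np.float64(254.48973455579065), np.float64(315.21599377901026)]
```

View pics/w6.png

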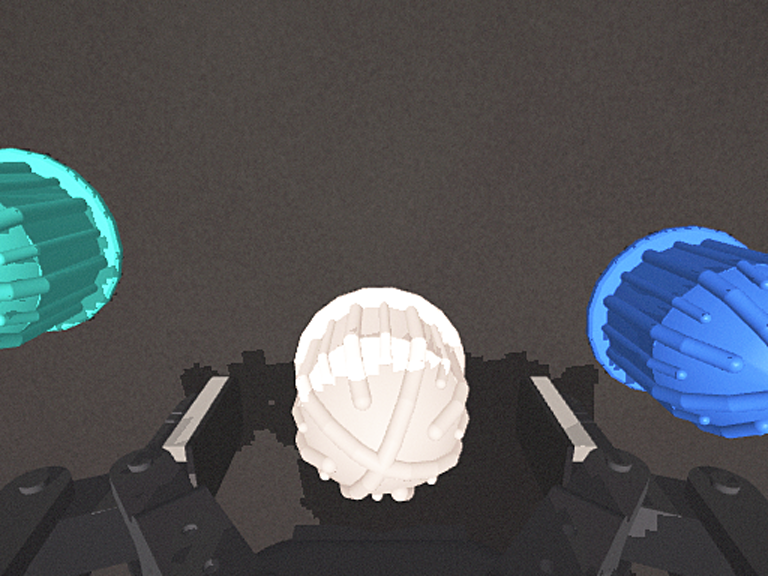

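View pics/s6.png

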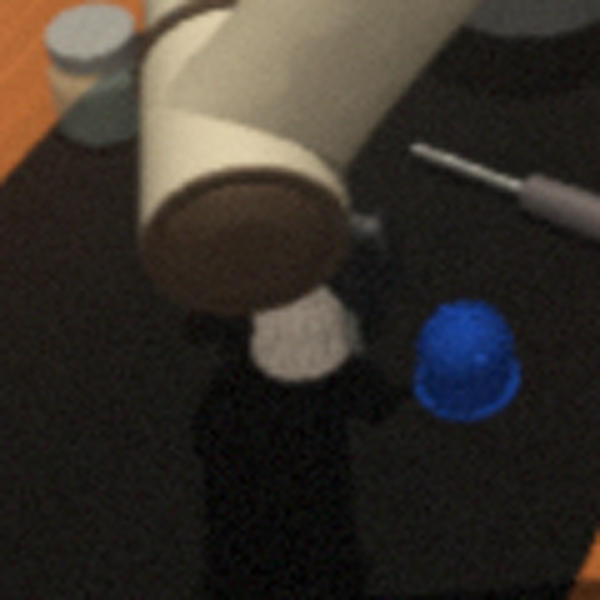

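Call:
{"api": "jog_arm", "payload": {"offset": [[0, 1.5, 0], [0, 1.5, 0], [0, 0.5, 0], [0, 0, 0], [0, 0, 0], [0, 0, 0], [0, 0, 0], [0, 0, 0], [0, 0, 0], [0, 0, 0], [0, 0, 0]], "yaw": [0, 0, 0, 0, 0, 0, 0, 0, 0, 0, 0], "jaw": [0, 0, 0, 40, 70, 100, 255, 255, 255, 255, 255]}}

```text
time_s: 16.85
eef_pos: [553.8, 163.2, 30.0]
orientation: [[-0.993, -0.008, -0.117], [0.117, -0.018, -0.993], [0.005, -1.0, 0.019]]
force: [0.5, 0.2, 1.2]
grip_width: 51.5
```

```bash
python3 - <<'E'
from h import *
s=need([552.5,162.5,28.5])
p=read_camera("wrist"); save(p,"w7",s=1.5)
E
```

```text
t 16.85 pos [553.81 163.2   30.03] F [0.47 0.17 1.23] w 51.5 tilt deg [-0.44 -1.04] jaw 173.26
need tool [1.21 1.55 0.82]
```

View pics/w7.png

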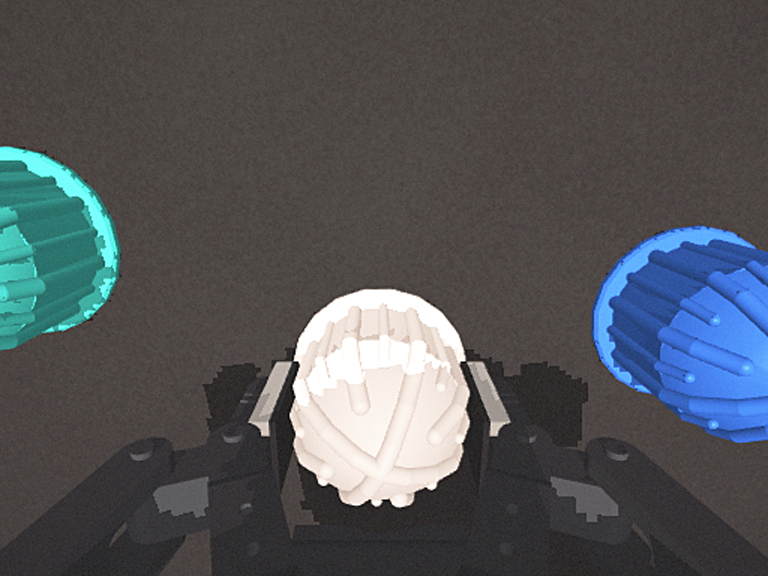

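Call:
{"api": "jog_arm", "payload": {"offset": [[0, -4, 0], [0, -8, 0], [0, -12, 0], [0, -16, 0], [0, -18, 0], [0, -18, 0], [0, -18, 0], [0, -18, 0], [0, -18, 0], [0, -18, 0], [0, -18, 0], [0, -18, 0], [0, -16, 0], [0, -12, 0], [0, -9, 0], [0, -6, 0], [0, -3, 0], [0, 0, 0], [0, 0, 0]], "yaw": [0, 0, 0, 0, 0, 0, 0, 0, 0, 0, 0, 0, 0, 0, 0, 0, 0, 0, 0], "jaw": [255, 255, 255, 255, 255, 255, 255, 255, 255, 255, 255, 255, 255, 255, 255, 255, 255, 255, 255]}}

```text
time_s: 18.48
eef_pos: [551.5, 165.2, 276.5]
orientation: [[-0.993, -0.013, -0.12], [0.12, -0.018, -0.993], [0.011, -1.0, 0.02]]
force: [1.0, -0.2, -1.8]
grip_width: 51.9
```

```bash
python3 - <<'E'
from h import *
s=need([565,-110,272])
E
```

```text
t 18.48 pos [551.53 165.19 276.45] F [ 0.95 -0.22 -1.82] w 51.9 tilt deg [-0.76 -1.04] jaw 173.11
need tool [-46.41   9.28 271.46]
```

Call:
{"api": "jog_arm", "payload": {"offset": [[-0.7, 0.3, 4], [-1.4, 0.5, 8], [-2, 0.5, 12], [-2.8, 0.5, 16], [-3.1, 0.5, 18], [-3.1, 0.5, 18], [-3.1, 0.5, 18], [-3.1, 0.5, 18], [-3.1, 0.5, 18], [-3.1, 0.5, 18], [-3.1, 0.5, 18], [-3.1, 0.5, 18], [-3.1, 0.5, 18], [-3.1, 0.5, 18], [-2.6, 0.5, 15], [-2, 0.4, 12], [-1.4, 0.3, 8], [-0.8, 0.2, 5], [-0.3, 0, 2], [0, 0, 0]], "yaw": [0, 0, 0, 0, 0, 0, 0, 0, 0, 0, 0, 0, 0, 0, 0, 0, 0, 0, 0, 0], "jaw": [255, 255, 255, 255, 255, 255, 255, 255, 255, 255, 255, 255, 255, 255, 255, 255, 255, 255, 255, 255]}}

```text
time_s: 20.15
eef_pos: [555.1, -131.3, 261.3]
orientation: [[-0.991, -0.04, -0.129], [0.13, -0.025, -0.991], [0.036, -0.999, 0.03]]
force: [-0.5, 0.5, -1.1]
grip_width: 51.5
```

```bash
python3 - <<'E'
from h import *
s=need([565,-110,272])
p=read_camera("wrist"); save(p,"w8",s=1.5); w=world(p)
with np.errstate(invalid="ignore"):
    d=np.hypot(w[...,0]-565,w[...,1]+192)
    for lo,hi in [(198,204)]:
        m=(d<130)&(w[...,2]>lo)&(w[...,2]<hi)&(d>60); print("rim",circ(w[m],None))
    m=(d<25)&(w[...,2]>183)&(w[...,2]<192); print("shoulder",circ(w[m],None),np.nanmean(w[m],axis=0))
    m=(d<25)&(w[...,2]>203)&(w[...,2]<220); print("top",np.nanmean(w[m],axis=0),m.sum(),np.nanmax(w[m][:,2]))
u,v=[int(a) for a in proj(p,[565,-192,199])]; print(u,v); save(p,"w8c",(u-45,v-45,u+45,v+45),6)
for t in ["spindle_seat","spline_top"]:
    for r in look_for(p,t)[:2]: print(t,r)
E
```

```text
t 20.15 pos [ 555.08 -131.26  261.33] F [-0.52  0.55 -1.11] w 51.5 tilt deg [-2.27 -1.43] jaw 172.54
need tool [ -6.69 -11.58 -22.03]
rim (array([ 564.41, -191.74,   90.65]), np.float64(1.531562754473299), 7417)
shoulder (array([ 564.8 , -191.46,   11.1 ]), np.float64(1.5751710611016279), 1036) [ 563.86 -192.47  185.23]
top [ 564.12 -192.08  210.49] 264 214.07674292671976
217 129
spindle_seat {'xy': [220.2, 128.6], 'conf': 0.93}
spline_top {'xy': [219.2, 129.6], 'conf': 0.64}
```

View pics/w8.png

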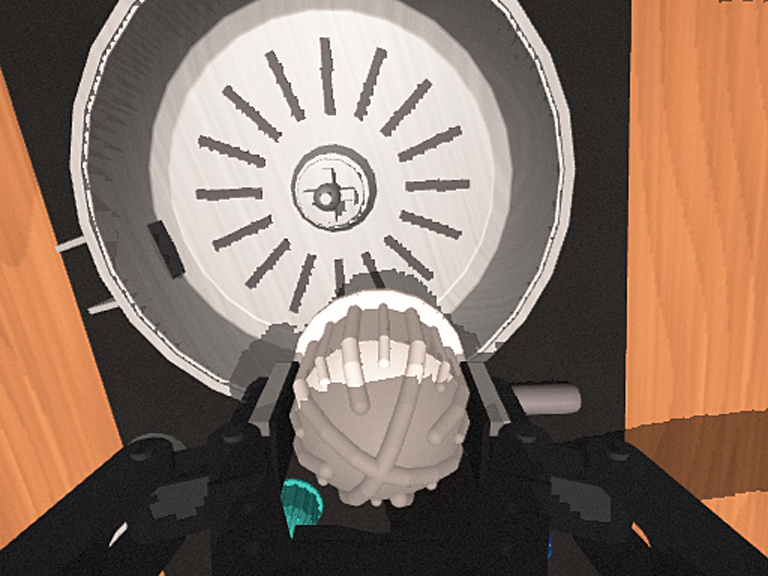

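View pics/w8c.png

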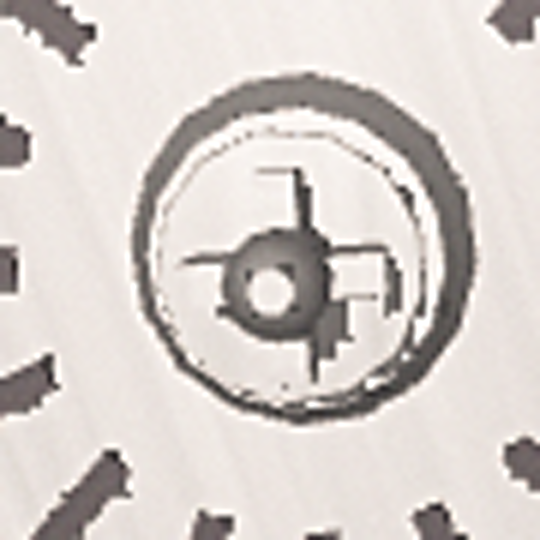

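```bash
cat >> h.py <<'E'
def plane(p,c,half,z,s=20):
    N=int(2*half*s); v,u=np.mgrid[:N,:N]; X=c[0]-half+u/s; Y=c[1]+half-v/s
    R,t,f=cam(p); C=np.stack([X,Y,np.full_like(X,z)],-1)@R.T+t
    mx=(p["cx"]+f*C[...,0]/C[...,2]).astype(np.float32); my=(p["cy"]+f*C[...,1]/C[...,2]).astype(np.float32)
    return cv2.remap(p["frame"],mx,my,cv2.INTER_CUBIC)
E
python3 - <<'E'
from h import *
p=read_camera("wrist")
o=plane(p,(564.5,-192),17,199); g=o.min(-1).astype(float); print(np.percentile(g,[1,20,50,90]))
o2=np.clip((o.astype(float)-150)*255/105,0,255).astype(np.uint8)
cv2.imwrite("pics/sp1.png",o2[:,:,::-1])
w=world(p)
# height map of ortho
with np.errstate(invalid="ignore"):
    m=(np.hypot(w[...,0]-564.5,w[...,1]+192)<15)
    q=w[m]; 
    h=q[(q[:,2]>194)&(q[:,2]<203)]; a=np.degrees(np.arctan2(h[:,1]+192,h[:,0]-564.5)); r=np.hypot(h[:,1]+192,h[:,0]-564.5)
    print(len(h),np.histogram(a[r>6]%90,bins=9,range=(0,90))[0])
    z=np.exp(4j*np.radians(a[r>6])).mean(); print(np.degrees(np.angle(z))/4,abs(z), h[r>5].mean(0))
E
```

```text
[ 64. 122. 223. 238.]
270 [72  9  0  0  0  0  7 67 64]
-4.1246097911903465 0.8052317766750083 [ 563.98120542 -191.98330941  199.0077409 ]
```

View pics/sp1.png

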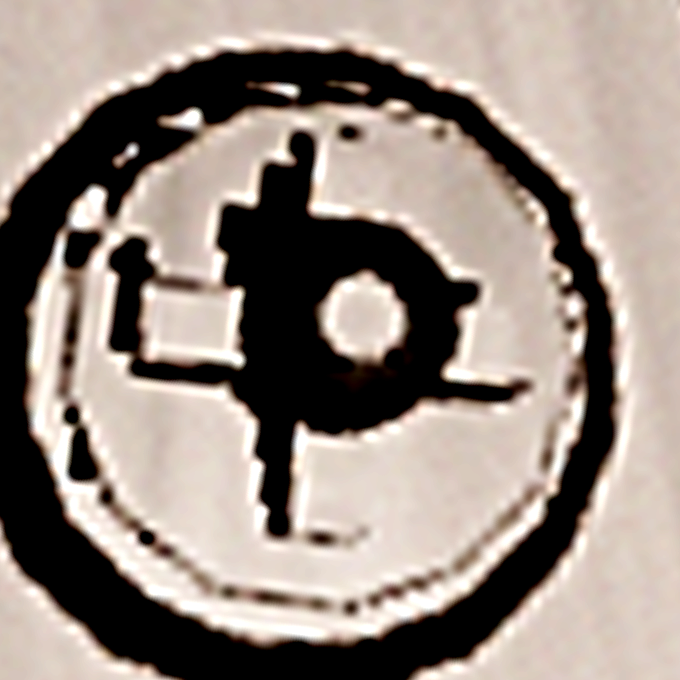

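```bash
cat > conefit.py <<'E'
from h import *
from scipy.ndimage import map_coordinates
def conefit(p,s,name,rth=None):
    """rib cross fit in tool frame of held cone: angle of ribs in (x,z) tool plane -> world"""
    w=world(p); O=s["orientation"]; tl=(w-s["eef_pos"])@O   # tool coords
    w4=cv2.resize(np.nan_to_num(tl,nan=-999).astype(np.float32),None,fx=4,fy=4)
    g4=cv2.resize(p["frame"],None,fx=4,fy=4,interpolation=cv2.INTER_CUBIC).astype(float).min(-1)
    half=30;S=8;N=half*2*S
    m=(abs(w4[...,0])<half)&(abs(w4[...,2])<half)&(w4[...,1]<-6)&(w4[...,1]>-40)
    u=((w4[m][:,0]+half)*S).astype(int).clip(0,N-1); v=((w4[m][:,2]+half)*S).astype(int).clip(0,N-1)
    im=np.zeros((N,N));k=np.zeros((N,N));hy=np.zeros((N,N))
    np.add.at(im,(v,u),g4[m]);np.add.at(k,(v,u),1)
    np.add.at(hy,(v,u),w4[m][:,1])
    im=cv2.GaussianBlur(im,(0,0),2)/np.maximum(cv2.GaussianBlur(k,(0,0),2),1e-6)
    hy=cv2.GaussianBlur(hy,(0,0),2)/np.maximum(cv2.GaussianBlur(k,(0,0),2),1e-6)
    print("top h",np.percentile(w4[m][:,1],1))
    # low y = high
    loc=cv2.GaussianBlur(im,(0,0),12)
    D=np.clip(loc-im,0,20); cv2.imwrite("pics/%s.png"%name,np.clip(128+(im-loc)*5,0,255).astype(np.uint8))
    r=np.arange(4,18,.3);best=[]
    for th in np.arange(0,90,1.):
      a=np.radians(th+90*np.arange(4))[:,None,None]
      for d in (2.,2.4):
        sg=np.array([-1,1])[None,:,None]*d
        for cx in np.arange(-3,3.1,.5):
          for cz in np.arange(-4,4.1,.5):
            x=cx+r*np.cos(a)-sg*np.sin(a); z=cz+r*np.sin(a)+sg*np.cos(a)
            best.append((map_coordinates(D,[(z+half)*S,(x+half)*S],order=1).mean(),th,d,cx,cz))
    best.sort(reverse=True)
    for b in best[:5]: print(np.round(b,2))
    th=np.median([b[1] for b in best[:5]]); v=O@np.array([np.cos(np.radians(th)),0,np.sin(np.radians(th))])
    print("cone world ang mod90",np.degrees(np.arctan2(v[1],v[0]))%90, "rival",[b for b in best if abs((b[1]-th+45)%90-45)>10][0])
E
python3 - <<'E'
from conefit import *
s=need([0,0,0]); p=read_camera("wrist"); conefit(p,s,"cf1")
O=s["orientation"]
for dz in (-2,0,2): print(proj(p,s["eef_pos"]+O@np.array([0,-28,dz])))
save(p,"w9c",(190,180,320,345),4)
E
```

```text
t 20.35 pos [ 555.41 -130.16  261.67] F [ 0.18  0.61 -1.3 ] w 51.4 tilt deg [-2.23 -1.43] jaw 172.64
need tool [557.9  279.72 -66.32]
top h -37.65184
[ 8.83 64.    2.    0.5   2.  ]
[ 8.8 65.   2.   0.5  2. ]
[ 8.73 64.    2.    0.    1.5 ]
[ 8.42 65.    2.    0.5   1.5 ]
[ 8.12 65.    2.4   0.5   1.5 ]
cone world ang mod90 57.69473419937418 rival (np.float64(4.508604236571609), np.float64(54.0), 2.0, np.float64(-1.0), np.float64(4.0))
[np.float64(251.87990442957212), np.float64(326.99568017751676)]
[np.float64(251.8781124710661), np.float64(322.32133855006197)]
[np.float64(251.8763010060954), np.float64(317.59611411498327)]
```

View pics/cf1.png

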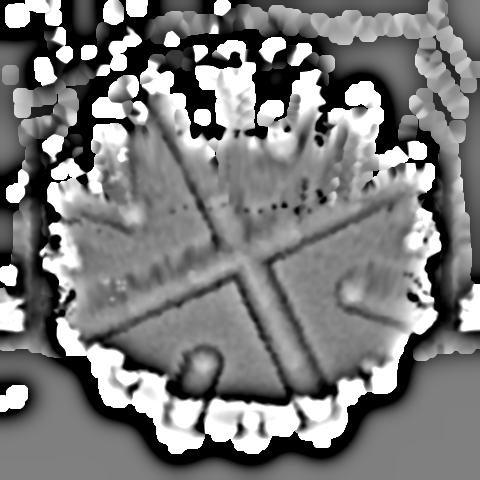

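View pics/w9c.png

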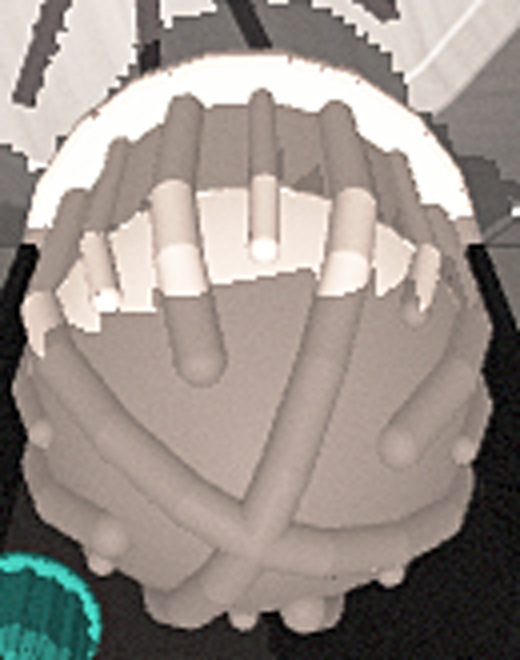

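Call:
{"api": "jog_arm", "payload": {"offset": [[0, -5, 0], [0, -9, 0], [0, -13, 0], [0, -15, 0], [0, -15, 0], [0, -15, 0], [0, -15, 0], [0, -15, 0], [0, -13, 0], [0, -9, 0], [0, -6, 0], [0, -3, 0], [0, 0, 0], [0, 38, 0], [0, 38, 0], [0, 38, 0], [0, 0, 0], [0, 0, 0], [0, 0, 0], [0, 0, 0]], "yaw": [-3, -4, -4, -4, -4, -4, -4, -1, 0, 0, 0, 0, 0, 0, 0, 0, 0, 0, 0, 0], "jaw": [255, 255, 255, 255, 255, 255, 255, 255, 255, 255, 255, 255, 255, 255, 255, 255, 255, 255, 255, 255]}}

```text
time_s: 22.07
eef_pos: [556.8, -122.2, 284.7]
orientation: [[-0.921, -0.038, 0.388], [-0.387, -0.025, -0.922], [0.045, -0.999, 0.009]]
force: [-0.3, 0.8, -1.0]
grip_width: 51.6
```

Call:
{"api": "jog_arm", "payload": {"offset": [[0, 0, 0], [0, 0, 0], [0, 0, 0], [0, 0, 0]], "yaw": [0, 0, 0, 0], "jaw": [255, 255, 255, 255]}}

```text
time_s: 22.4
eef_pos: [560.3, -122.3, 291.7]
orientation: [[-0.921, -0.025, 0.388], [-0.388, -0.026, -0.921], [0.033, -0.999, 0.014]]
force: [0.7, -0.2, -1.4]
grip_width: 51.7
```

```bash
python3 - <<'E'
from h import *
s=need([564,-192,240])
E
```

```text
t 22.4 pos [ 560.33 -122.27  291.68] F [ 0.69 -0.19 -1.38] w 51.7 tilt deg [-1.43 -1.49] jaw -157.18
need tool [21.94 53.36 64.94]
```

Call:
{"api": "jog_arm", "payload": {"offset": [[0, -5, 0], [0, -9, 0], [0, -13, 0], [0, -15, 0], [0, -15, 0], [0, -13, 0], [0, -9, 0], [0, -6, 0], [0, -3, 0], [0, 40, 0], [0, 40, 0], [0, 40, 0], [0, 0, 0], [0, 0, 0], [0, 0, 0], [0, 0, 0], [0, 0, 0], [0, 0, 0], [0, 0, 0], [0, 0, 0]], "yaw": [0, 0, 0, 0, 0, 0, 0, 0, 0, 0, 0, 0, 0, 0, 0, 0, 0, 0, 0, 0], "jaw": [255, 255, 255, 255, 255, 255, 255, 255, 255, 255, 255, 255, 255, 255, 255, 255, 255, 255, 255, 255]}}

```text
time_s: 24.07
eef_pos: [566.5, -124.3, 281.5]
orientation: [[-0.921, 0.005, 0.389], [-0.389, -0.029, -0.921], [0.007, -1.0, 0.029]]
force: [-0.4, 0.6, -1.6]
grip_width: 51.4
```

```bash
python3 - <<'E'
from h import *
s=need([564,-192,240])
E
```

```text
t 24.07 pos [ 566.55 -124.3   281.46] F [-0.37  0.64 -1.63] w 51.4 tilt deg [ 0.26 -1.69] jaw -157.12
need tool [28.37 43.42 60.15]
```

Call:
{"api": "jog_arm", "payload": {"offset": [[1, 0, 2], [2, 0, 4], [3, 0, 6], [3, 0, 6], [3, 0, 6], [3, 0, 6], [3, 0, 6], [3, 0, 6], [2.5, 0, 5], [2, 0, 4], [1.5, 0, 3], [1, 0, 2], [0.4, 0, 1], [0, 0, 0], [0, 0, 0]], "yaw": [0, 0, 0, 1, 1, 0, 0, 0, 0, 0, 0, 0, 0, 0, 0], "jaw": [255, 255, 255, 255, 255, 255, 255, 255, 255, 255, 255, 255, 255, 255, 255]}}

```text
time_s: 25.32
eef_pos: [560.2, -195.9, 284.3]
orientation: [[-0.936, 0.006, 0.351], [-0.351, -0.029, -0.936], [0.005, -1.0, 0.03]]
force: [0.1, -0.2, -0.7]
grip_width: 51.7
```

```bash
python3 - <<'E'
from conefit import *
s=need([563.8,-190.8,240])
p=read_camera("wrist"); save(p,"w10",s=1.5); conefit(p,s,"cf2")
E
```

```text
t 25.32 pos [ 560.25 -195.9   284.33] F [ 0.07 -0.21 -0.7 ] w 51.7 tilt deg [ 0.32 -1.69] jaw -159.44
need tool [-5.34 44.18 -4.84]
top h -37.60611
[10.15 64.    2.    0.    1.5 ]
[ 9.73 65.    2.    0.    1.5 ]
[ 9.44 65.    2.    0.5   1.5 ]
[ 9.33 64.    2.    0.5   1.5 ]
[ 8.9 63.   2.   0.   1.5]
cone world ang mod90 84.5567872818803 rival (np.float64(4.8768699077158), np.float64(53.0), 2.0, np.float64(-1.0), np.float64(4.0))
```

View pics/w10.png

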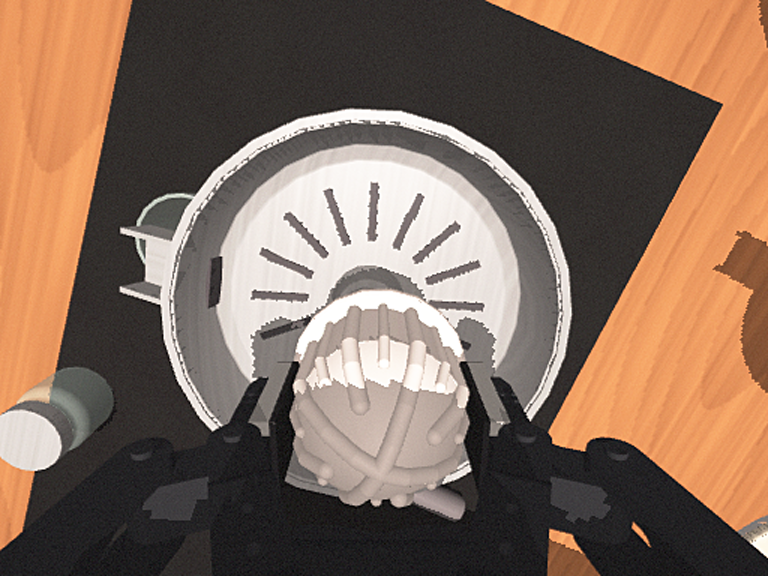

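Call:
{"api": "jog_arm", "payload": {"offset": [[-0.7, 2, -0.6], [-0.7, 4, -0.6], [-0.7, 5, -0.6], [-0.7, 5, -0.6], [-0.7, 5, -0.6], [-0.7, 4, -0.6], [-0.6, 3, -0.6], [-0.5, 2, -0.4], [0, 1, 0], [0, 0, 0], [0, 0, 0], [0, 0, 0]], "yaw": [-1, 0, 0, 0, 0, 0, 0, 0, 0, 0, 0, 0], "jaw": [255, 255, 255, 255, 255, 255, 255, 255, 255, 255, 255, 255]}}

```text
time_s: 26.37
eef_pos: [564.0, -188.7, 248.8]
orientation: [[-0.929, 0.004, 0.371], [-0.371, -0.029, -0.928], [0.007, -1.0, 0.028]]
force: [0.3, 0.6, -0.4]
grip_width: 51.6
```

```bash
python3 - <<'E'
from h import *
s=need([563.8,-190.8,240])
E
```

```text
t 26.37 pos [ 563.97 -188.65  248.77] F [ 0.3   0.61 -0.38] w 51.6 tilt deg [ 0.22 -1.67] jaw -158.21
need tool [0.89 8.82 1.68]
```

Call:
{"api": "jog_arm", "payload": {"offset": [[0.3, 1, 0.8], [0.3, 2, 0.6], [0.2, 2, 0.2], [0, 2, 0], [0, 1, 0], [0, 0, 0]], "yaw": [0, 0, 0, 0, 0, 0], "jaw": [255, 255, 255, 255, 255, 255]}}

```text
time_s: 26.87
eef_pos: [564.1, -191.2, 240.9]
orientation: [[-0.929, 0.006, 0.371], [-0.371, -0.029, -0.928], [0.006, -1.0, 0.029]]
force: [-0.4, 0.5, -0.6]
grip_width: 51.4
```

```bash
python3 - <<'E'
from h import *
s=need([563.9,-190.5,230])
E
```

```text
t 26.87 pos [ 564.11 -191.19  240.91] F [-0.37  0.54 -0.57] w 51.4 tilt deg [ 0.33 -1.68] jaw -158.23
need tool [-0.12 10.88 -1.04]
```

Call:
{"api": "jog_arm", "payload": {"offset": [[0, 1, -0.4], [0, 2, -0.2], [0, 2, 0], [0, 2, 0], [0, 0, 0]], "yaw": [0, 0, 0, 0, 0], "jaw": [255, 255, 255, 255, 255]}}

```text
time_s: 27.28
eef_pos: [563.9, -190.7, 233.1]
orientation: [[-0.929, 0.006, 0.371], [-0.371, -0.029, -0.928], [0.006, -1.0, 0.029]]
force: [0.7, 0.3, -0.5]
grip_width: 51.6
```

```bash
python3 - <<'E'
from h import *
s=need([563.9,-190.5,230]); print(s["moment"])
E
```

```text
t 27.28 pos [ 563.86 -190.72  233.1 ] F [ 0.71  0.31 -0.53] w 51.6 tilt deg [ 0.32 -1.68] jaw -158.23
need tool [-0.14  3.09 -0.28]
[0.07 0.01 0.01]
```

Call:
{"api": "jog_arm", "payload": {"offset": [[0, 2, 0], [0, 2, 0], [0, 2, 0], [0, 2, 0], [0, 1, 0], [0, 0, 0]], "yaw": [0, 0, 0, 0, 0, 0], "jaw": [255, 255, 255, 255, 255, 255]}}

```text
time_s: 27.78
eef_pos: [563.9, -191.0, 222.9]
orientation: [[-0.929, 0.005, 0.371], [-0.371, -0.029, -0.928], [0.006, -1.0, 0.029]]
force: [-0.4, -0.4, -0.7]
grip_width: 51.8
```

```bash
python3 - <<'E'
from h import *
s=need([563.9,-190.5,215]); print(s["moment"])
E
```

```text
t 27.78 pos [ 563.91 -190.98  222.92] F [-0.36 -0.38 -0.65] w 51.8 tilt deg [ 0.3  -1.68] jaw -158.23
need tool [-0.22  7.9  -0.68]
[ 0.08  0.02 -0.01]
```

Call:
{"api": "jog_arm", "payload": {"offset": [[0, 1.5, -0.3], [0, 2, 0], [0, 2, 0], [0, 1, 0], [0, 0, 0], [0, 0, 0]], "yaw": [0, 0, 0, 0, 0, 0], "jaw": [255, 255, 255, 255, 255, 255]}}

```text
time_s: 28.28
eef_pos: [563.9, -190.9, 215.7]
orientation: [[-0.929, 0.005, 0.371], [-0.371, -0.029, -0.928], [0.006, -1.0, 0.029]]
force: [0.3, 0.5, -0.9]
grip_width: 51.3
```

```bash
python3 - <<'E'
from h import *
s=need([563.9,-190.5,208]); print(s["moment"])
E
```

```text
t 28.28 pos [ 563.88 -190.91  215.7 ] F [ 0.34  0.47 -0.91] w 51.3 tilt deg [ 0.3  -1.68] jaw -158.22
need tool [-0.22  7.68 -0.59]
[-0.02 -0.    0.02]
```

Nearly home (underside ≈185.7) with no contact force. Pressing slowly now.

Call:
{"api": "jog_arm", "payload": {"offset": [[0, 1, 0], [0, 1, 0], [0, 1, 0], [0, 1, 0], [0, 0, 0]], "yaw": [0, 0, 0, 0, 0], "jaw": [255, 255, 255, 255, 255]}}

```text
time_s: 28.7
eef_pos: [564.2, -191.1, 215.2]
orientation: [[-0.928, 0.008, 0.372], [-0.372, -0.031, -0.928], [0.004, -0.999, 0.032]]
force: [-0.0, -0.5, -0.6]
grip_width: 51.7
```

```bash
python3 - <<'E'
from h import *
s=need([563.9,-190.5,208]); print(s["moment"])
E
```

```text
t 28.7 pos [ 564.25 -191.1   215.23] F [-0.01 -0.48 -0.62] w 51.7 tilt deg [ 0.47 -1.76] jaw -158.16
need tool [ 0.07  7.2  -0.91]
[0.09 0.   0.04]
```

Call:
{"api": "jog_arm", "payload": {"offset": [[0, 3, 0], [0, 4, 0], [0, 4, 0]], "yaw": [0, 0, 0], "jaw": [255, 255, 255]}}

```text
time_s: 28.95
eef_pos: [564.5, -191.4, 208.0]
orientation: [[-0.928, 0.011, 0.373], [-0.373, -0.032, -0.927], [0.002, -0.999, 0.034]]
force: [-3.6, 4.3, 11.3]
grip_width: 51.7
```

```bash
python3 - <<'E'
from h import *
s=need([563.9,-190.5,208]); print(s["moment"])
E
```

```text
t 28.95 pos [ 564.54 -191.45  208.03] F [-3.55  4.29 11.27] w 51.7 tilt deg [ 0.61 -1.84] jaw -158.1
need tool [ 0.24 -0.01 -1.12]
[ 1.3   1.48 -0.08]
```

Call:
{"api": "jog_arm", "payload": {"offset": [[0.2, 3, -0.6], [0.2, 3, -0.6]], "yaw": [0, 0], "jaw": [255, 255]}}

```text
time_s: 29.12
eef_pos: [564.5, -191.3, 207.8]
orientation: [[-0.927, 0.014, 0.375], [-0.375, -0.036, -0.926], [0.0, -0.999, 0.038]]
force: [-5.8, 1.6, 14.8]
grip_width: 51.5
```

```bash
python3 - <<'E'
from h import *
s=need([563.9,-190.5,208]); print(s["moment"])
E
```

```text
t 29.12 pos [ 564.49 -191.3   207.82] F [-5.78  1.6  14.85] w 51.5 tilt deg [ 0.81 -2.05] jaw -157.99
need tool [ 0.24 -0.22 -0.96]
[ 0.92  1.76 -0.09]
```

Call:
{"api": "jog_arm", "payload": {"offset": [[0.6, 5, -0.4]], "yaw": [0], "jaw": [255]}}

```text
time_s: 29.2
eef_pos: [564.6, -191.6, 207.7]
orientation: [[-0.927, 0.018, 0.376], [-0.376, -0.038, -0.926], [-0.002, -0.999, 0.042]]
force: [-9.5, 9.2, 28.5]
grip_width: 51.9
```

```bash
python3 - <<'E'
from conefit import *
s=need([563.9,-190.5,208])
for i in range(6): q=read_camera("scene")
s=need([563.9,-190.5,208]); print(s["moment"])
u,v=[int(a) for a in proj(q,[564,-192,205])]; save(q,"e1",(u-50,v-50,u+50,v+40),6)
p=read_camera("side"); u,v=[int(a) for a in proj(p,[564,-192,205])]; save(p,"e2",(u-50,v-50,u+50,v+40),6)
p=read_camera("wrist"); save(p,"e3",s=1.5); s=need([563.9,-190.5,208]); conefit(p,s,"cf3")
w=world(p)
O=s["orientation"]
# flange height in world from near-side flange top
with np.errstate(invalid="ignore"):
    tl=(w-s["eef_pos"])@O
    m=(np.abs(tl[...,0])<24)&(np.hypot(tl[...,0],tl[...,2]-1)>27.2)&(np.hypot(tl[...,0],tl[...,2]-1)<30)&(tl[...,2]>0)&(tl[...,1]>10)&(tl[...,1]<45)
    print("flange top z",np.nanmedian(w[m][:,2]),m.sum(),"tool y",np.nanmedian(tl[m][:,1]))
E
```

```text
t 29.2 pos [ 564.57 -191.59  207.65] F [-9.49  9.16 28.49] w 51.9 tilt deg [ 1.01 -2.19] jaw -157.91
need tool [ 0.21 -0.4  -1.24]
t 29.5 pos [ 564.47 -191.44  207.76] F [-7.07  5.91 20.57] w 51.4 tilt deg [ 1.04 -2.17] jaw -157.91
need tool [ 0.17 -0.29 -1.08]
[ 1.55  2.28 -0.09]
t 29.6 pos [ 564.49 -191.44  207.76] F [-7.64  5.62 19.6 ] w 51.8 tilt deg [ 1.04 -2.16] jaw -157.91
need tool [ 0.19 -0.29 -1.08]
top h -37.812527
[ 9.78 64.    2.    0.    2.  ]
[ 9.55 65.    2.    0.    2.  ]
[ 9.33 65.    2.    0.5   2.  ]
[ 8.99 64.    2.    0.5   2.  ]
[ 8.45 64.    2.    0.5   2.5 ]
cone world ang mod90 86.06714622320554 rival (np.float64(4.854759019205113), np.float64(53.0), 2.4, np.float64(-1.0), np.float64(4.0))
flange top z 181.57161243340948 541 tool y 27.286448326802812
```

View pics/e3.png

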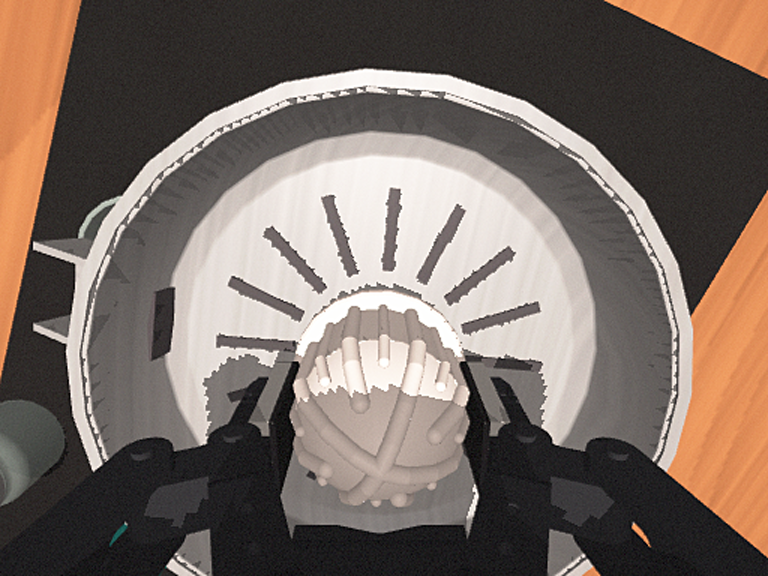

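View pics/e1.png

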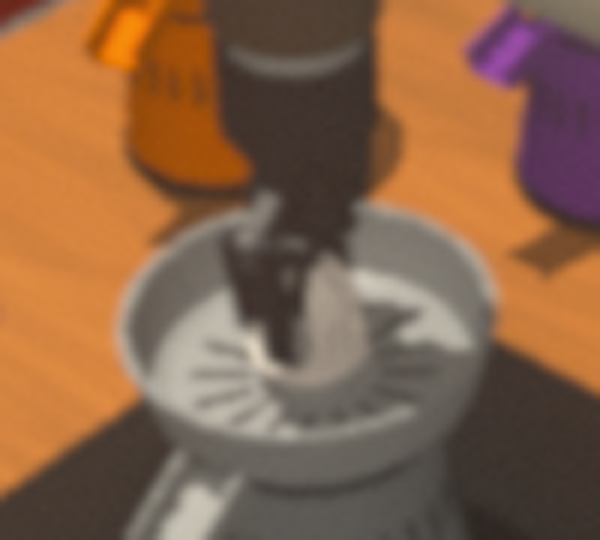

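View pics/e2.png

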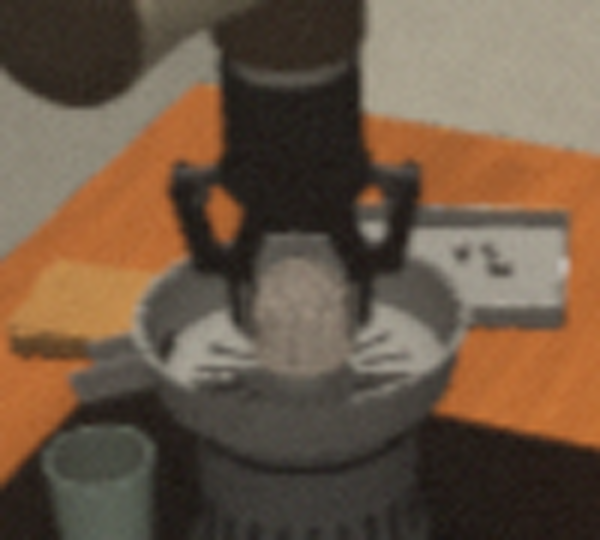

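The wrist picture shows the cone low in the bowl (tip ≈(380,475) in the enlarged view) with its ribs at 86°, matching the splines. The measured flange top is at 181.6 mm, so the underside is at about 178 mm, which is bottomed. The hold is about 20 N. I'll check that it stays steady, then hand in.

```bash
python3 - <<'E'
from h import *
for i in range(8): q=read_camera("scene")
s=need([563.9,-190.5,208])
w=world(q)
for t in ["tumbler","jar","screwdriver"]:
    for r in regions_of(q,t)[:1]:
        a=w[r["pixels"]]; print(t,r["conf"],np.nanmedian(a,axis=0))
s=need([563.9,-190.5,208])
if s["force"][2]>16 and s["eef_pos"][2]<208.1: print(finish_job())
E
```

```text
t 30.0 pos [ 564.46 -191.43  207.75] F [-7.22  4.76 20.67] w 51.6 tilt deg [ 1.03 -2.17] jaw -157.91
need tool [ 0.17 -0.29 -1.06]
tumbler 0.72 [ 692.78 -161.13   60.39]
jar 0.79 [782.91  48.8   67.75]
screwdriver 0.81 [443.1   20.74  22.15]
t 30.15 pos [ 564.5  -191.43  207.77] F [-6.76  4.72 21.25] w 51.6 tilt deg [ 1.04 -2.16] jaw -157.91
need tool [ 0.21 -0.28 -1.08]
the job is handed in; nothing more can be done
None
```

I set the white cone on the spindle of the grey press, meshed it and slid it home. The job was handed in at 30.2 s with the fingers still gripping the cone and pressing it all the way down.

- **Meshing and seating:** I turned the cone so its slots matched the splines (both at about 86°). It slid past the splines with no measurable force and met the shoulder at the expected height.
- **Pressed down:** the gripper stopped about 7–8 mm below the home position. The measured cone underside is at about 178 mm, matching the fully bottomed height.
- **Hold:** about 20–21 N down, steady for over half a second before hand-in, against the 12 N the spring needs. The cone did not slip in the grip.
- **Other things:** the jar and glass read as at the start. The screwdriver's reading is about 5 mm off the first one, within what partial masking by the arm could explain, and I never went near it. The look-alikes were not touched.

**Off nominal:**
- **Arm tilt:** it drifted by up to about 3° in fast moves, and I worked it back before insertion. In the final press the tool is about 2.4° off vertical, with 7–8 N of side force on the spindle.
- **Peak force:** the vertical force briefly reached 28.5 N during the last push.

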